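Draw a column from its sloped holder and hold it level over the drip tray

ROBOT

A 6-joint arm with a two-finger parallel gripper is mounted at the origin on a cart in front of the work surface, level with it; the furniture and walls round the work are solid. World frame = base frame: x ahead of the robot, y to its left, z up, the work surface at z = 0. Lengths are in m, angles in degrees, forces in N, time in s.
With the tool pointing down it reaches from about 0.35 to 0.875 m from the base axis. Payload 4.2 kg.
Tool frame: the origin (TCP) lies on the front face of the gripper's body, between the roots of the fingers; the fingertips stand 70 mm ahead of it and the grasp point (between the pads) lies 51 mm ahead of it (r.nose_length is the distance from the TCP to the fingertips, in m); z points along the fingers, y is the direction in which the jaws open and shut (so a half turn about z gives the same grasp; the last joint's range is limited). The gripper opens to 87 mm and grips with 3 to 60 N. Pads are 19 mm wide; open, the fingers measure 117 mm over their backs; the gripper's body (75 mm by 190 mm) begins 51 mm behind the grasp point.
Start: joints at [-59.095, 22.042, 0.453, 0, -68.411, -14.817], TCP at [0.173, -0.6, 0.292] pointing down, gripper open.
Joint ranges: [-179.83, 179.83], [-69.29, 118.12], [-61.27, 80.66], [-181.25, 117.63], [-171.15, -9.14], [-177.46, 177.46]. Speed limits (degrees/s): [159.86, 159.86, 180, 180, 180, 180].

INTERFACE

Orientations are given as a 3x3 rotation matrix whose columns are the frame's x, y, z axes.
In Python, from station import telemetry, capture, order, r gives the robot as it stands.
- The arm moves only by the tool drive_tool, never from a script. Its argument "series" is a list of rows, each a list of 4 numbers: the shift along the tool's x, y, z as a fraction of full scale, then the turn about the tool's z as a fraction of full scale. In form: [[dx, dy, dz, turn], ...]. A call has 1 to 10 rows; each row is the pose to reach, as a shift and turn from the pose commanded when the call began, along the tool's axes at that moment; what a row does not reach only later rows make up. Full scale, the value 1, is 0.12 m for a shift and 2 rad for a turn. A row lasts 1/8 s, in which the tool goes at most 62.5 mm and 10.7 degrees, less where a joint would pass 70% of its speed; a pose out of reach is approached as far as the arm can. A call with a number of a shift or a turn outside -1 to 1 is refused whole. A call with a gripper value outside its range is refused whole. "fingers" is the finger opening in mm, from 0 to 87, set as the call begins (left out, the last holds). The fingers move at their own pace and stop on an object; the grip force is fixed at half the most. Time passes only in rows, so rows that repeat a pose let the fingers close. It gives the time, the measured TCP pose, the force and the opening at its end, in the units of the state.
- telemetry.sense(): the state, without advancing time (a new reading comes with each control period).
- capture(name): name is "side" or "top"; returns a dict with "color" (400x640x3 uint8, blue, green, red), "fx", "fy", "cx", "cy" (pixels), "k1" (the pictures are not rectified: a ray, as slopes to the right and down, at radius r is drawn at 1 + k1 r^2 times it, then the intrinsics apply), "eye" and "attitude" of the camera in the world. Camera axes: x right, y up, looking along -z (the intrinsics and any distortion apply to the point x, -y, -z); pixel columns grow to the right and rows downward; lengths in m; the calibration is good to about 2 mm. A picture is of the moment at which its call begins. There is no depth.
- order.finish_job(): hands the job in, once; it reports no verdict.
The state is a dict: "time_s": time; "joints": joint angles; "joint_velocities": joint speeds; "effort": joint torques, N m; "tcp_pos": TCP position; "ee_rot": TCP orientation; "wrist_force": force on the tool from outside, world axes, zero at the start; "moment": the same for the moment, N m; "gripper_width": opening from 0.0 (shut) to 1.0 (fully open).
Only numpy, scipy, OpenCV 4.12 (cv2) and the standard library are available. Lean on these libraries where they do the work, as an engineer would, in place of code of your own. Each camera call takes 0.05 s, during which the arm holds its last target. There are 200 camera calls.

TASK

Draw the long steel column out of its sloped holder, turn it level and hold it up over the stainless drip tray, lengthwise so that both of its ends are above the tray and at least 10 cm above the bench, ready for its end plugs to be taken out. Do not let the column touch the tray or drop onto the bench, and leave the marker, the pen and everything else where they are. Finish while still gripping the column and holding it still.

Things in the scene. Friction and masses are not known exactly. Their poses are not given: they have to be found in the camera images.
- column: The column to take: straight steel tube, 202 mm long with its 12 mm end plugs, 14 wide, 12 thick (grips like a 14 x 12 bar), 0.16 kg; the longest thing in a sloped holder. Origin: middle of its length, on its underside. Own +y runs along it, at the start up the bore at about 45 degrees; own x across it, level; own z out of its upper face. At the start 140 mm shows, its middle is 40 mm out of the bore.
- column_mid (a point): Centre of the column, in the middle of its thickness, 6 mm from its underside; axes as the column's. A good place to grip: the balance point. Across the column (own x) it is 14 mm wide.
- column_low (a point): Tip of the column that starts at the bottom of the bore, 101 mm from the centre along own -y. 
- column_high (a point): Free upper tip of the column, 101 mm from the centre along own +y.
- column_holder: The holder that the column stands in. Fixed; the three holders look alike: a 112 x 70 x 10 mm steel foot, on it a sloping grey block with one bore, 50 mm deep (the column's is 18 wide, 14 high). Origin: centre of the foot's underside. The bore rises at 46 degrees towards own +x (away from the robot, yaw within 0.3). Holders stand 90 mm or more apart; which place is whose changes.
- column_holder_mouth (a point): Centre of the mouth of the column's bore, 69 mm above the bench, 19 mm towards the holder's own +x from its origin; axes as the holder's. Draw the column out along the bore's axis, by 60 mm or more. Keep clear of the tall computer tower, fixed at the right of the bench (beyond x = 0.47 and right of y = -0.42).
- drip_tray: Plain flat stainless drip tray, fixed to the bench, 280 mm (own x) by 160 mm (own y), rim 25 mm high. Origin: centre of its underside. Its long side points roughly away from the robot (yaw within 0.3 rad).
- marker: Marker pen, 130 x 16 x 16 mm, standing in its own sloped holder (not the column's), 80 mm of it showing, lying on the bore's lower wall. Origin: middle of its length, on its underside; own +y runs along it, up the slope. Bystander, to be left where it is. 
- pen: Slim ball pen, 145 x 11 x 9 mm, standing in its own sloped holder, 95 mm of it showing. Origin and axes as for the marker. Bystander, to be left where it is. 
- lying_column: A second column like the wanted one, 202 x 14 x 12 mm, but lying flat on the bench near the front edge. Origin: middle of its length, on its underside; own +y along it. Bystander, to be left where it is. 
- beaker: Low clear beaker, 64 mm wide, 83 mm high, at the back. Origin: centre of its underside. Bystander, to be left where it is. 
- syringe: Plastic syringe, 139 x 34 x 18 mm, lying on the bench in front. Origin: its underside, middle of its length; own +y along it. Bystander, to be left where it is. 
Not all that is in view belongs to the job. Leave any purple look-alike of the column_holder alone.

How it is judged (in metres and radians):
On the way:
1. the column is gripped and drawn out of its holder (contact force between the fingers and column above 1 N and height (world z) of column_low above 0.085 m and distance between column_low and column_holder_mouth above 0.015 m), for 0.1 s.
At the end, for the whole second after the job is handed in: The fingers still grip the column and hold it still; its length is within 15 degrees of level; both its tips are within the tray's outline (280 x 160 mm) seen from above and at least 95 mm above the bench; the bystanders are within 30 mm of where they were (contact force between the fingers and column above 1 N and height (world z) of each of column_low, column_high above 0.095 m and angle between column's own y axis and vertical between 1.31 and 1.83 rad and linear speed of column below 0.02 m/s and angular speed of column below 0.15 rad/s and x of column_low in the frame of drip_tray between -0.14 and 0.14 m and y of column_low in the frame of drip_tray between -0.08 and 0.08 m and x of column_high in the frame of drip_tray between -0.14 and 0.14 m and y of column_high in the frame of drip_tray between -0.08 and 0.08 m and distance of each of marker, pen, lying_column, beaker, syringe from where it was at the start of the episode below 0.03 m); the arm keeps its last pose, push and grip.
It fails at once if the column touches the drip tray (contact force between column and drip_tray above 0.5 N).
It fails at once if the column is dropped or laid on the bench (height (world z) of column_mid below 0.03 m).
It fails at once if one of the bystanders is moved by more than 30 mm (distance of any of marker, pen, lying_column, beaker, syringe from where it was at the start of the episode above 0.03 m).
It also fails if it takes over 42 s, if anything falls off the work surface, if the arm or the gripper's body presses on something with over 40 N, if the wrist force passes 120 N, or if a joint passes its speed limit or range.

## Working session

There is one attempt and no reset: what is moved stays moved. The work goes in short steps, Python scripts to look and compute and a tool call to move; the robot and the scene stay as the last step left them, time stands still between calls to the robot, and variables do not carry over. Pictures are saved under pics/ and viewed, about 8 in all and at most 12, crops included, and the job is handed in when it is done.

Besides the shell and the picture viewer there is one more tool, called after "Emit:" by a JSON object that holds its "api" and its "payload", one argument or row to a line. drive_tool: Moves the arm, as the interface text tells. Shift numbers are shares of 0.12 m and turn numbers shares of 2 rad, none past 1 either way. Its arguments: {"type":"object","properties":{"series":{"type":"array","items":{"type":"array","items":{"type":"number","minimum":-1,"maximum":1}}},"fingers":{"type":"number"}},"required":["series"]}

```bash
ls; mkdir -p pics; python3 - <<'E'
from station import telemetry,capture,order,r
import cv2,numpy as np
print(telemetry.sense())
for n in("side","top"):
    c=capture(n);cv2.imwrite(f"pics/{n}0.png",c["color"]);print(n,{k:(np.round(v,4).tolist() if k!="color" else 0) for k,v in c.items()})
E
```

```text
pics
{'time_s': 0.0, 'joints': array([-5.90956796e+01,  2.20926765e+01,  3.80170586e-01, -2.89732127e-02,
       -6.84115745e+01, -1.48183118e+01]), 'joint_velocities': array([ 0.05124619,  0.08671765, -0.00401217, -0.0129147 , -0.05914844,
       -0.00973726]), 'effort': array([ 5.20945869e-04, -3.90673649e+01,  1.87403494e+01,  4.21956897e+00,
        1.08963187e-02, -2.04888597e-04]), 'tcp_pos': array([ 0.17309496, -0.60008779,  0.29114197]), 'ee_rot': array([[-9.60898486e-01, -2.76899975e-01, -7.08799837e-04],
       [-2.76900865e-01,  9.60896198e-01,  2.09961325e-03],
       [ 9.97002115e-05,  2.21378248e-03, -9.99997545e-01]]), 'wrist_force': array([ 0.3529308 , -0.36880605, -1.02327629]), 'moment': array([-0.03495291,  0.0006454 , -0.01187692]), 'gripper_width': 0.9989272694204654}
side {'color': 0, 'fx': 487.4208, 'fy': 487.4208, 'cx': 315.0042, 'cy': 198.3854, 'k1': -0.0439, 'eye': [-0.6632, 0.3505, 1.0268], 'attitude': [[-0.2974, 0.5358, -0.7903], [-0.9547, -0.1697, 0.2443], [-0.0032, 0.8272, 0.562]]}
top {'color': 0, 'fx': 459.3016, 'fy': 459.3016, 'cx': 327.095, 'cy': 210.6334, 'k1': -0.0007, 'eye': [0.3452, -0.0068, 1.2643], 'attitude': [[-0.0116, 0.9834, -0.1813], [-0.9998, -0.0087, 0.0165], [0.0146, 0.1814, 0.9833]]}
```

View pics/side0.png

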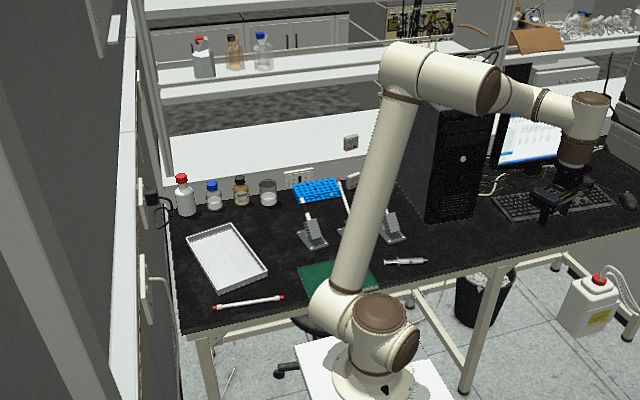

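View pics/top0.png

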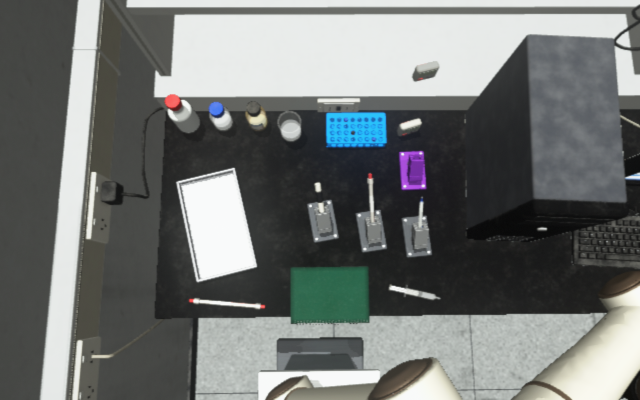

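The column (red tip) is in the middle holder: mouth near (372,220) and tip near (369,176) in the top view. The marker is to its left at (321,205), the pen to its right at (420,215), and the tray around (216,225). In the side view the arm partly hides the column. I'll look closer.

```bash
cat > h.py <<'E'
import numpy as np,cv2
from station import telemetry,capture,order,r
def pix2ray(c,uv):
    K=np.array([[c["fx"],0,c["cx"]],[0,c["fy"],c["cy"]],[0,0,1.]])
    p=cv2.undistortPoints(np.array(uv,float).reshape(-1,1,2),K,np.array([c["k1"],0,0,0,0.]))[:,0]
    d=np.c_[p[:,0],-p[:,1],-np.ones(len(p))]@np.array(c["attitude"]).T
    return d
def onz(c,uv,z):
    d=pix2ray(c,uv);e=np.array(c["eye"]);return e+d*((z-e[2])/d[:,2])[:,None]
def proj(c,P):
    q=(np.atleast_2d(P)-c["eye"])@np.array(c["attitude"]);x=q[:,0]/-q[:,2];y=-q[:,1]/-q[:,2]
    s=1+c["k1"]*(x*x+y*y);return np.c_[c["cx"]+c["fx"]*x*s,c["cy"]+c["fy"]*y*s]
E
python3 - <<'E'
from h import *
c=capture("top");im=c["color"]
cv2.imwrite("pics/crop1.png",cv2.resize(im[160:270,300:450],None,fx=5,fy=5,interpolation=cv2.INTER_CUBIC))
h=cv2.cvtColor(im,cv2.COLOR_BGR2HSV)
red=cv2.inRange(h,(0,120,80),(8,255,255))|cv2.inRange(h,(172,120,80),(180,255,255))
n,_,st,ce=cv2.connectedComponentsWithStats(red)
for s,q in zip(st[1:],ce[1:]):
    if s[4]>3: print(s,q, onz(c,[q],.166)[0].round(3))
w=cv2.inRange(im,(190,190,190),(255,255,255));w[:, :165]=0;w[:160]=0;w[290:]=0;w[:,270:]=0
k=max(cv2.findContours(w,cv2.RETR_EXTERNAL,cv2.CHAIN_APPROX_NONE)[0],key=cv2.contourArea)
R=cv2.minAreaRect(k);b=cv2.boxPoints(R);P=onz(c,b,.025);print(b.round(1),P.round(3),P.mean(0))
for i in range(4): print(np.linalg.norm(P[i]-P[i-1]).round(3))
E
```

```text
[164  95  17  16 200] [172.7   102.105] [0.83  0.362 0.166]
[368 173   4   6  21] [369.52380952 175.14285714] [ 0.636 -0.131  0.166]
[189 298   4   5  16] [190.625 300.25 ] [0.337 0.296 0.166]
[261 305   4   4  16] [262.5 306.5] [0.321 0.128 0.166]
[[173.8 181.2]
 [233.9 167.6]
 [256.7 267.7]
 [196.5 281.3]] [[0.66  0.395 0.025]
 [0.698 0.23  0.025]
 [0.42  0.163 0.025]
 [0.386 0.322 0.025]] [0.54094145 0.27742409 0.025     ]
0.284
0.169
0.286
0.163
```

View pics/crop1.png

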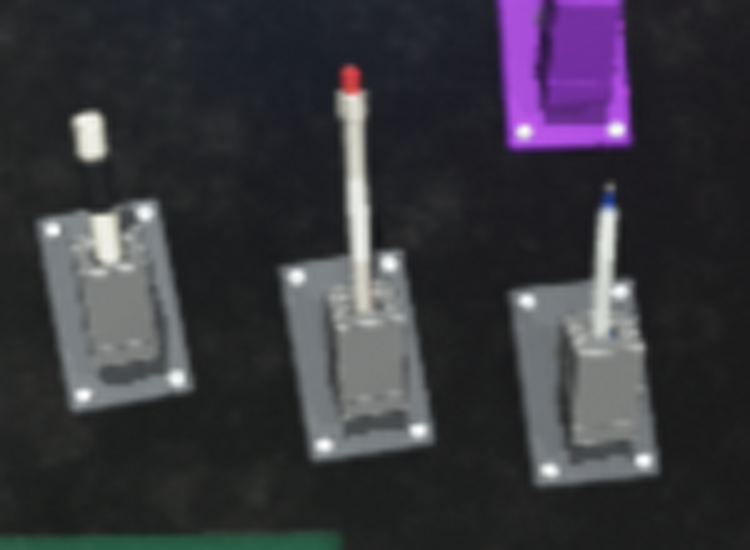

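The crop shows the column standing in the middle holder, with foot corners near crop pixels (280,268), (402,250), (434,442) and (312,461). The block's top edge at the mouth is near (333–403,320) and the red tip is at (350,70).

```bash
python3 - <<'E'
from h import *
c=capture("top")
f=lambda p:(np.array(p,float)+.5)/5-.5+[300,160]
def foot(q):
    P=onz(c,f(q),.01)[:,:2];print(np.linalg.norm(P-np.roll(P,1,0),axis=1).round(3))
    d=(P[0]+P[1]-P[2]-P[3]);return P.mean(0),np.arctan2(d[1],d[0])
for n,q in dict(col=[(280,268),(402,250),(434,442),(312,461)],mark=[(38,220),(157,201),(193,388),(74,410)],pen=[(508,291),(632,281),(660,470),(535,486)]).items():
    o,y=foot(q);m=np.r_[o+.019*np.array([np.cos(y),np.sin(y)]),.069]
    print(n,o.round(3),y.round(3),"mouth",m.round(3))
    if n=="col":
        a=np.radians(46);ax=np.array([np.cos(a)*np.cos(y),np.cos(a)*np.sin(y),np.sin(a)])
        print("mid",m+.04*ax,"tip",m+.14*ax,"redproj",proj(c,[m+.134*ax,m,m+.04*ax]))
        s=telemetry.sense();print(np.degrees(np.arctan2(s["ee_rot"][1,0],s["ee_rot"][0,0])))
# block top edge corners vs height, crop (333,320),(403,320); mouth edge
print(onz(c,f([(333,290),(403,290),(333,322),(405,318)]),.08).round(3))
E
```

```text
[0.108 0.069 0.108 0.068]
col [ 0.52  -0.148] 0.135 mouth [ 0.538 -0.146  0.069]
mid [ 0.56597497 -0.14203506  0.09777359] tip [ 0.63480787 -0.13267911  0.16970757] redproj [[370.42093328 177.24962432]
 [372.24272319 220.33977269]
 [371.72406828 208.07084263]]
-163.91517189459617
[0.108 0.067 0.107 0.066]
mark [ 0.549 -0.015] 0.177 mouth [ 0.568 -0.012  0.069]
[0.109 0.07  0.106 0.07 ]
pen [ 0.504 -0.273] 0.095 mouth [ 0.522 -0.271  0.069]
[[ 0.544 -0.129  0.08 ]
 [ 0.544 -0.166  0.08 ]
 [ 0.527 -0.128  0.08 ]
 [ 0.529 -0.166  0.08 ]]
```

Emit:
{"api": "drive_tool", "payload": {
  "series": [
    [-0.15,0.3,0,0],
    [-0.3,0.6,0,0],
    [-0.4,0.8,0,0],
    [-0.5,1,0,0]
  ],
  "fingers": 42
}}

```text
time_s: 0.7
tcp_pos: [0.1977, -0.4675, 0.2922]
ee_rot: [[-0.961, -0.277, 0.0], [-0.277, 0.961, 0.0], [-0.0, 0.0, -1.0]]
wrist_force: [0.4, -0.5, 0.1]
gripper_width: 0.628
```

Emit:
{"api": "drive_tool", "payload": {
  "series": [
    [-0.3,0.3,0,0],
    [-0.6,0.6,0,0],
    [-0.8,0.8,0,0],
    [-1,1,0,0]
  ]
}}

```text
time_s: 1.2
tcp_pos: [0.28, -0.3188, 0.2923]
ee_rot: [[-0.961, -0.277, 0.0], [-0.277, 0.961, -0.0], [-0.0, -0.0, -1.0]]
wrist_force: [-0.0, -0.4, -0.6]
gripper_width: 0.485
```

Emit:
{"api": "drive_tool", "payload": {
  "series": [
    [-0.3,0.2,0,0],
    [-0.6,0.4,0,0],
    [-0.8,0.6,0,0],
    [-1,0.75,0,0]
  ]
}}

```text
time_s: 1.7
tcp_pos: [0.3703, -0.199, 0.2923]
ee_rot: [[-0.961, -0.278, 0.0], [-0.278, 0.961, 0.0], [-0.0, 0.0, -1.0]]
wrist_force: [0.7, -0.5, 0.1]
gripper_width: 0.483
```

Emit:
{"api": "drive_tool", "payload": {
  "series": [
    [-0.3,0,0,0.02],
    [-0.6,0,0,0.04],
    [-0.8,0,0,0.07],
    [-1,0,0,0.073],
    [-1,0,0,0.073]
  ]
}}

```text
time_s: 2.33
tcp_pos: [0.4863, -0.1666, 0.2917]
ee_rot: [[-0.991, -0.135, -0.001], [-0.135, 0.991, 0.0], [0.001, 0.0, -1.0]]
wrist_force: [-0.4, 0.5, -0.2]
gripper_width: 0.482
```

```bash
python3 - <<'E'
from h import *
c=capture("side");t=capture("top")
P=[.635,-.132,.17];print(proj(c,P),proj(t,P))
a=cv2.resize(c["color"][140:260,270:420],None,fx=4,fy=4,interpolation=cv2.INTER_CUBIC)
cv2.imwrite("pics/s1.png",a)
E
```

```text
[[338.19261997 177.80024029]] [[370.06854815 175.07654484]]
```

View pics/s1.png

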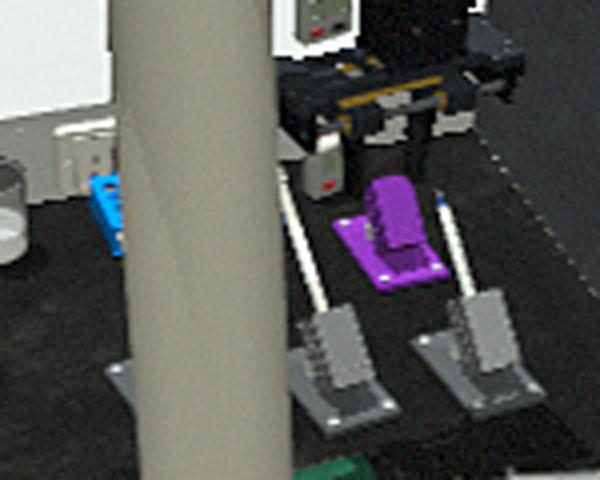

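The side crop shows the column running from the block's mouth at about crop (325,305) up to (283,170), where the arm hides it. I'll intersect the two viewing planes to get its 3D axis.

```bash
python3 - <<'E'
from h import *
def plane(c,im,rows,c0,c1):
    g=im.max(2).astype(float);pts=[]
    for v in rows:
        u0,u1=c0(v)-6,c0(v)+7;u0=int(u0);u1=int(u1);x=np.arange(u0,u1);w=np.clip(g[v,u0:u1]-110,0,None)
        if w.sum()>0: pts.append([(w*x).sum()/w.sum(),v])
    pts=np.array(pts);print(pts.round(1).tolist())
    d=pix2ray(c,pts);d/=np.linalg.norm(d,axis=1)[:,None];return np.linalg.svd(d)[2][2]
s=capture("side");t=capture("top")
im0=cv2.imread("pics/top0.png")
n1=plane(t,im0,range(181,215),lambda v:370+(v-181)*.055,0)
n2=plane(s,s["color"],range(188,212),lambda v:343.5+(v-188)*.26,0)
ax=np.cross(n1,n2);ax/=np.linalg.norm(ax);ax*=np.sign(ax[2])
print("axis",ax,"elev",np.degrees(np.arcsin(ax[2])),"yaw",np.arctan2(ax[1],ax[0]))
A=np.array([n1,n2,ax]);p0=np.linalg.solve(A,[n1@t["eye"],n2@s["eye"],0])
for z in(.069,.098,.17): print(p0+ax*(z-p0[2])/ax[2])
# tip: red pixels in top0, end row ~173 
E
```

```text
[[370.1, 181.0], [370.2, 182.0], [370.4, 183.0], [370.5, 184.0], [370.4, 185.0], [370.4, 186.0], [370.4, 187.0], [370.5, 188.0], [370.6, 189.0], [370.6, 190.0], [370.6, 191.0], [370.7, 192.0], [370.7, 193.0], [370.7, 194.0], [370.8, 195.0], [370.7, 196.0], [370.8, 197.0], [370.9, 198.0], [370.9, 199.0], [371.0, 200.0], [371.2, 201.0], [371.3, 202.0], [371.4, 203.0], [371.4, 204.0], [371.5, 205.0], [371.5, 206.0], [371.5, 207.0], [371.6, 208.0], [371.6, 209.0], [371.9, 210.0], [373.0, 211.0], [372.8, 212.0], [372.4, 213.0], [371.4, 214.0]]
[[340.4, 188.0], [340.6, 189.0], [340.9, 190.0], [341.3, 191.0], [341.5, 192.0], [341.9, 193.0], [342.4, 194.0], [342.7, 195.0], [343.0, 196.0], [343.5, 197.0], [343.8, 198.0], [344.1, 199.0], [344.7, 200.0], [344.8, 201.0], [345.1, 202.0], [345.7, 203.0], [345.8, 204.0], [346.1, 205.0], [346.7, 206.0], [346.8, 207.0], [347.2, 208.0], [347.6, 209.0], [347.7, 210.0], [348.2, 211.0]]
axis [0.70693164 0.10867827 0.69888246] elev 44.33741238082265 yaw 0.1525381706687092
[ 0.55218301 -0.14604236  0.069     ]
[ 0.58151701 -0.14153277  0.098     ]
[ 0.65434625 -0.13033656  0.17      ]
```

```bash
python3 - <<'E'
from h import *
s=capture("side");t=capture("top")
a=np.radians(45);y=.14;ax=np.array([np.cos(a)*np.cos(y),np.cos(a)*np.sin(y),np.sin(a)])
for x in(.538,.545,.552):
    m=np.array([x,-.146,.068]);P=[m+k*ax for k in(.01,.04,.08,.134)]
    print(x,proj(s,P).round(1).tolist(),proj(t,P).round(1).tolist())
q=[(107,367),(287,352),(330,435),(400,407)];f=(np.array(q)+.5)/4-.5+[270,140]
print(onz(s,f[2:],.01))
i0=cv2.imread("pics/side0.png");h=cv2.cvtColor(i0,cv2.COLOR_BGR2HSV)
red=(cv2.inRange(h,(0,100,60),(8,255,255))|cv2.inRange(h,(172,100,60),(180,255,255)))[150:220,320:360]
print(np.argwhere(red)+[150,320])
c=s["color"].max(2);
for v in(196,200,204,208,211): print(v,c[v,336:358])
E
```

```text
0.538 [[350.3, 215.3], [347.5, 206.7], [343.7, 195.3], [338.7, 180.1]] [[372.1, 217.5], [371.7, 208.2], [371.0, 195.3], [370.1, 177.1]]
0.545 [[349.6, 214.1], [346.8, 205.6], [343.0, 194.2], [338.0, 179.0]] [[372.1, 214.9], [371.6, 205.5], [370.9, 192.6], [370.0, 174.3]]
0.552 [[348.9, 212.9], [346.0, 204.4], [342.3, 193.1], [337.3, 178.0]] [[372.0, 212.3], [371.5, 202.9], [370.9, 189.9], [369.9, 171.6]]
[[ 0.45656938 -0.12031292  0.01      ]
 [ 0.47249326 -0.18785541  0.01      ]]
[[179 336]
 [179 337]
 [179 338]
 [180 336]
 [180 337]
 [180 338]
 [180 339]
 [181 337]
 [181 338]
 [185 352]
 [185 353]
 [186 351]
 [186 352]
 [186 353]
 [187 351]]
196 [137 135 128 127  83  41 193 255 243 103  22  33  33  38  39  36  36 161
 203 169 165 202]
200 [136 135 131 126 101  46   9 166 255 255 216  13  33  30  36  34  40  39
  30  58 162 202]
204 [141 134 136 134 105  54  31  15 144 245 255 220  41  36  32  36  36  33
  41  27  32  26]
208 [139 135 134 132 114  70  28  33  19  41 190 255 243  99  15  36  34  37
  33  32  37  40]
211 [137 135 128 125 126  92  31  41  33  26  31 164 245 212  85  13  28  39
  32  34  37  39]
```

Emit:
{"api": "drive_tool", "payload": {
  "series": [
    [-0.3,0.06,0,0],
    [-0.6,0.12,0,0],
    [-0.72,0.125,0,0],
    [-0.72,0.125,0,0],
    [-0.72,0.125,0,0]
  ]
}}

```text
time_s: 3.25
tcp_pos: [0.5679, -0.1409, 0.2923]
ee_rot: [[-0.991, -0.134, -0.001], [-0.134, 0.991, 0.0], [0.001, 0.0, -1.0]]
wrist_force: [-0.7, 0.3, 1.4]
gripper_width: 0.485
```

Emit:
{"api": "drive_tool", "payload": {
  "series": [
    [0,0,0.2,0],
    [0,0,0.4,0],
    [0,0,0.6,0],
    [0,0,0.7,0],
    [0,0,0.7,0],
    [0,0,0.7,0]
  ]
}}

```text
time_s: 4.0
tcp_pos: [0.5694, -0.1407, 0.2095]
ee_rot: [[-0.991, -0.134, 0.002], [-0.134, 0.991, -0.0], [-0.002, -0.001, -1.0]]
wrist_force: [-0.5, -0.2, -0.0]
gripper_width: 0.485
```

```bash
python3 - <<'E'
from h import *
c=capture("side");t=capture("top")
a=cv2.resize(c["color"][130:250,280:430],None,fx=4,fy=4,interpolation=cv2.INTER_CUBIC)
b=cv2.resize(t["color"][150:270,300:450],None,fx=4,fy=4,interpolation=cv2.INTER_CUBIC)
cv2.imwrite("pics/s2.png",cv2.resize(np.hstack([a,b]),None,fx=.66,fy=.66))
print(telemetry.sense()["tcp_pos"])
E
```

```text
[ 0.56937644 -0.14063977  0.20938964]
```

View pics/s2.png

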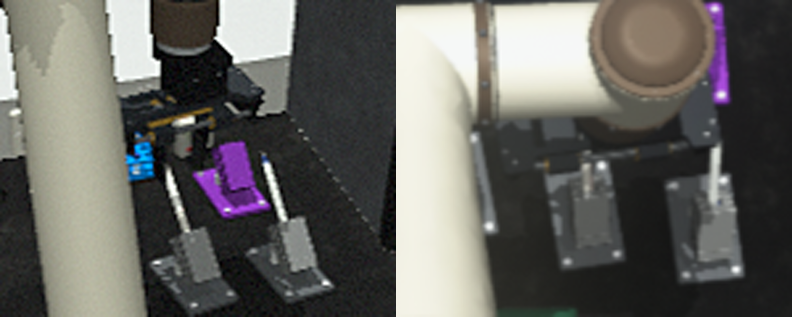

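The column at (175,190) rises between the fingers. The pen and its holder sit clear outside the gripper body. I'll descend and grip.

Emit:
{"api": "drive_tool", "payload": {
  "series": [
    [0,0,0.15,0],
    [0,0,0.3,0],
    [0,0,0.4,0],
    [0,0,0.45,0],
    [0,0,0.45,0],
    [0,0,0.45,0]
  ]
}}

```text
time_s: 4.85
tcp_pos: [0.5693, -0.1406, 0.1549]
ee_rot: [[-0.991, -0.135, 0.001], [-0.135, 0.991, -0.0], [-0.001, -0.0, -1.0]]
wrist_force: [-0.1, 0.0, 1.1]
gripper_width: 0.483
```

Emit:
{"api": "drive_tool", "payload": {
  "series": [
    [0,0,0,0],
    [0,0,0,0],
    [0,0,0,0],
    [0,0,0,0],
    [0,0,0,0],
    [0,0,0,0],
    [0,0,0,0]
  ],
  "fingers": 0
}}

```text
time_s: 5.72
tcp_pos: [0.569, -0.1406, 0.1543]
ee_rot: [[-0.991, -0.134, 0.0], [-0.134, 0.991, -0.0], [-0.0, -0.0, -1.0]]
wrist_force: [0.4, -0.1, 0.9]
gripper_width: 0.161
```

The opening is 14.0 mm, so the column is gripped. Next I draw it out along the bore.

Emit:
{"api": "drive_tool", "payload": {
  "series": [
    [-0.06,0,-0.062,0],
    [-0.12,0,-0.124,0],
    [-0.18,0,-0.186,0],
    [-0.24,0,-0.249,0],
    [-0.3,0,-0.311,0],
    [-0.36,0,-0.373,0],
    [-0.42,0,-0.435,0],
    [-0.48,0,-0.497,0],
    [-0.54,0,-0.56,0],
    [-0.54,0,-0.56,0]
  ]
}}

```text
time_s: 6.98
tcp_pos: [0.634, -0.1318, 0.2222]
ee_rot: [[-0.991, -0.135, 0.002], [-0.135, 0.991, -0.0], [-0.002, -0.0, -1.0]]
wrist_force: [-0.0, 0.8, -0.8]
gripper_width: 0.16
```

```bash
python3 - <<'E'
from h import *
c=capture("side");t=capture("top")
a=cv2.resize(c["color"][120:240,280:430],None,fx=5,fy=5,interpolation=cv2.INTER_CUBIC)
cv2.imwrite("pics/s3.png",a)
s=telemetry.sense();print(s["tcp_pos"],s["gripper_width"],s["wrist_force"])
E
```

```text
[ 0.63285606 -0.13179164  0.22114662] 0.15873991522113748 [ 0.80935227  0.10078491 -1.20474095]
```

View pics/s3.png

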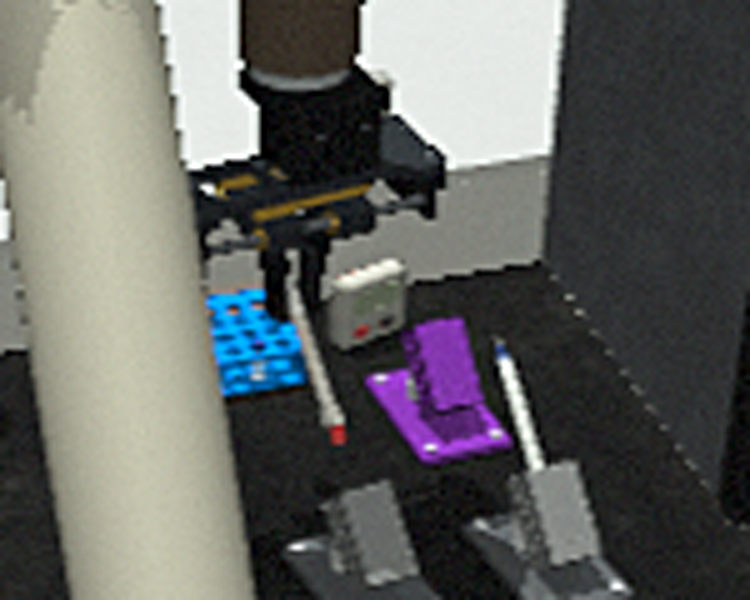

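The column is out, with its red low end at (337,433) hanging clear and the slope unchanged. The tool can't tilt, so I'll level the column by pressing its lower half onto the fixed holder block's top edge, at about x=0.530, z=0.079.

Emit:
{"api": "drive_tool", "payload": {
  "series": [
    [0,0,-0.08,0],
    [0.1,0,-0.08,0],
    [0.2,0,-0.08,0],
    [0.3,0,-0.08,0],
    [0.4,0,-0.08,0],
    [0.45,0,-0.08,0],
    [0.45,0,-0.08,0],
    [0.45,0,-0.08,0]
  ]
}}

```text
time_s: 8.07
tcp_pos: [0.58, -0.1391, 0.2311]
ee_rot: [[-0.991, -0.134, 0.001], [-0.134, 0.991, -0.0], [-0.0, -0.0, -1.0]]
wrist_force: [-0.8, 0.0, -0.6]
gripper_width: 0.156
```

Emit:
{"api": "drive_tool", "payload": {
  "series": [
    [0,0,0.08,0],
    [0,0,0.16,0],
    [-0.01,0,0.24,0],
    [-0.02,0,0.32,0],
    [-0.03,0,0.4,0],
    [-0.04,0,0.47,0],
    [-0.05,0,0.54,0],
    [-0.06,0,0.6,0],
    [-0.06,0,0.6,0]
  ]
}}

```text
time_s: 9.2
tcp_pos: [0.5868, -0.1381, 0.1583]
ee_rot: [[-0.991, -0.134, -0.001], [-0.134, 0.991, 0.0], [0.001, 0.0, -1.0]]
wrist_force: [0.5, 0.4, 0.3]
gripper_width: 0.158
```

```bash
python3 - <<'E'
from h import *
c=capture("side");t=capture("top")
a=cv2.resize(c["color"][130:230,290:400],None,fx=5,fy=5,interpolation=cv2.INTER_CUBIC)
cv2.imwrite("pics/s4.png",a)
s=telemetry.sense();print(s["tcp_pos"],s["gripper_width"],s["wrist_force"])
E
```

```text
[ 0.58639084 -0.1380645   0.15847437] 0.16075322490230598 [-0.02138205 -0.25413558 -1.50760975]
```

View pics/s4.png

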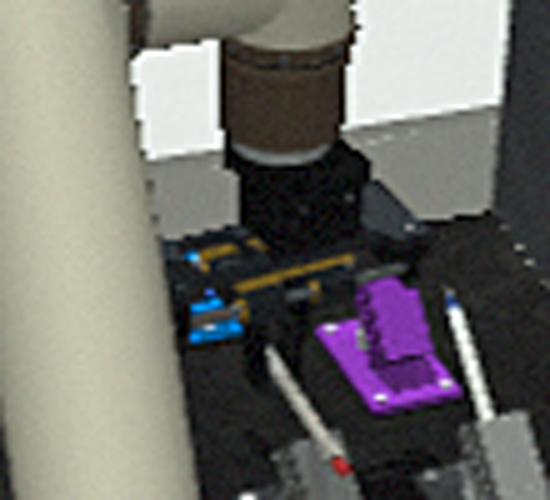

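The column is pivoting: the red low end is at crop (343,466), lying over the holder block. I'll measure its tilt by casting that pixel onto the column's vertical plane.

```bash
cat > tilt.py <<'E'
from h import *
def tilt():
    c=capture("side");s=telemetry.sense();R=s["ee_rot"];mid=s["tcp_pos"]+.057*R[:,2]
    pr=proj(c,mid-[0.09,.012,.0])[0]
    h=cv2.cvtColor(c["color"],cv2.COLOR_BGR2HSV);red=cv2.inRange(h,(0,110,70),(8,255,255))|cv2.inRange(h,(172,110,70),(180,255,255))
    n,_,st,ce=cv2.connectedComponentsWithStats(red)
    for k in range(1,n):
        if st[k,4]>4 and np.linalg.norm(ce[k]-pr)<40:
            d=pix2ray(c,[ce[k]])[0];nrm=R[:,1];e=np.array(c["eye"]);P=e+d*((mid-e)@nrm)/(d@nrm);v=P-mid
            fw=-R[:,0]@v;print("px",ce[k].round(1),"n",st[k,4],"P",P.round(3),"len",np.linalg.norm(v).round(4),"tilt",np.degrees(np.arctan2(-v[2],-fw)).round(1))
    print("mid",mid.round(3),"f",s["wrist_force"].round(1),"w",s["gripper_width"].round(3))
if __name__=="__main__":tilt()
E
python3 tilt.py
```

```text
px [357.9 223.1] n 10 P [ 0.492 -0.151  0.08 ] len 0.0975 tilt 13.0Traceback (most recent call last):
  File "tilt.py", line 12, in <module>
    if __name__=="__main__":tilt()
                            ~~~~^^
  File "tilt.py", line 11, in tilt
    print("mid",mid.round(3),"f",s["wrist_force"].round(1),"w",s["gripper_width"].round(3))
                                                               ^^^^^^^^^^^^^^^^^^^^^^^^
AttributeError: 'float' object has no attribute 'round'
```

The tilt is 13° and the measured length is 97.5 mm, which fits the red plug's centre. About 12 mm more should level it.

Emit:
{"api": "drive_tool", "payload": {
  "series": [
    [0,0,0.03,0],
    [0,0,0.06,0],
    [0,0,0.09,0],
    [0,0,0.11,0],
    [0,0,0.11,0],
    [0,0,0.11,0]
  ]
}}

```text
time_s: 10.1
tcp_pos: [0.5867, -0.1382, 0.1457]
ee_rot: [[-0.991, -0.134, -0.0], [-0.134, 0.991, -0.0], [0.0, 0.0, -1.0]]
wrist_force: [2.1, 1.1, 1.8]
gripper_width: 0.161
```

```bash
sed -i 's/s\["gripper_width"\].round(3)/s["gripper_width"]/' tilt.py; python3 tilt.py
```

```text
px [358.5 221.8] n 11 P [ 0.49  -0.151  0.086] len 0.0979 tilt 1.4
mid [ 0.587 -0.138  0.089] f [ 2.1 -0.3  1.6] w 0.1600792799098938
```

It is level (1.4°). I'll lift it and carry it over the tray, whose centre is at about (0.541, 0.277) with yaw 13.5°.

Emit:
{"api": "drive_tool", "payload": {
  "series": [
    [0,0,-0.1,0],
    [0,0,-0.25,0],
    [0,0,-0.4,0],
    [0,0,-0.55,0],
    [0,0,-0.7,0],
    [0,0,-0.85,0],
    [0,0,-1,0],
    [0,0,-1,0]
  ]
}}

```text
time_s: 11.15
tcp_pos: [0.5865, -0.1382, 0.2669]
ee_rot: [[-0.991, -0.134, 0.001], [-0.134, 0.991, 0.0], [-0.001, 0.0, -1.0]]
wrist_force: [1.6, -0.0, -2.8]
gripper_width: 0.161
```

Emit:
{"api": "drive_tool", "payload": {
  "series": [
    [0,0.1,0,0],
    [0,0.25,0,0],
    [0,0.4,0,0],
    [0,0.55,0,0],
    [0,0.7,0,0],
    [0,0.85,0,0],
    [0,1,0,0]
  ]
}}

```text
time_s: 12.02
tcp_pos: [0.5705, -0.018, 0.2659]
ee_rot: [[-0.991, -0.135, 0.0], [-0.135, 0.991, 0.0], [-0.0, -0.0, -1.0]]
wrist_force: [-0.2, 0.3, -1.5]
gripper_width: 0.156
```

Emit:
{"api": "drive_tool", "payload": {
  "series": [
    [0,0.15,0,0],
    [0,0.3,0,0],
    [0,0.45,0,0],
    [0,0.6,0,0],
    [0,0.75,0,0],
    [0,0.9,0,0],
    [0,1,0,0]
  ]
}}

```text
time_s: 12.9
tcp_pos: [0.5544, 0.1009, 0.2659]
ee_rot: [[-0.991, -0.135, 0.0], [-0.135, 0.991, -0.0], [-0.0, -0.0, -1.0]]
wrist_force: [0.8, 0.0, -0.8]
gripper_width: 0.161
```

Emit:
{"api": "drive_tool", "payload": {
  "series": [
    [0,0.15,0,0],
    [-0.02,0.3,0,0],
    [-0.04,0.45,0,-0.01],
    [-0.06,0.6,0,-0.02],
    [-0.08,0.75,0,-0.03],
    [-0.08,0.9,0,-0.04],
    [-0.08,1,0,-0.05],
    [-0.08,1,0,-0.05]
  ]
}}

```text
time_s: 13.9
tcp_pos: [0.5477, 0.2207, 0.2658]
ee_rot: [[-0.972, -0.234, -0.0], [-0.234, 0.972, -0.0], [0.0, -0.0, -1.0]]
wrist_force: [0.1, -0.4, -1.8]
gripper_width: 0.162
```

```bash
python3 tilt.py
```

```text
px [250.3 218.4] n 15 P [0.454 0.198 0.203] len 0.0966 tilt 3.3
mid [0.548 0.22  0.209] f [-0.1 -0.  -1.7] w 0.15810291114201774
```

Emit:
{"api": "drive_tool", "payload": {
  "series": [
    [-0.02,0.12,0.05,0],
    [-0.04,0.24,0.1,0],
    [-0.05,0.36,0.15,0],
    [-0.05,0.47,0.2,0],
    [-0.05,0.47,0.2,0],
    [-0.05,0.47,0.2,0],
    [-0.05,0.47,0.2,0],
    [-0.05,0.47,0.2,0]
  ]
}}

```text
time_s: 14.95
tcp_pos: [0.5408, 0.2758, 0.2422]
ee_rot: [[-0.973, -0.232, 0.0], [-0.232, 0.973, 0.0], [-0.0, 0.0, -1.0]]
wrist_force: [-0.4, 0.4, -1.6]
gripper_width: 0.156
```

```bash
python3 tilt.py; python3 - <<'E'
from h import *
c=capture("side");t=capture("top")
cv2.imwrite("pics/f.png",np.hstack([cv2.resize(c["color"][130:330,160:420],None,fx=1.5,fy=1.5),cv2.resize(t["color"][120:320,150:410],None,fx=1.5,fy=1.5)]))
E
```

```text
px [232.  229.6] n 12 P [0.447 0.253 0.181] len 0.0968 tilt 2.2
mid [0.541 0.276 0.185] f [-0.   0.2 -1.4] w 0.1601215377914464
```

View pics/f.png

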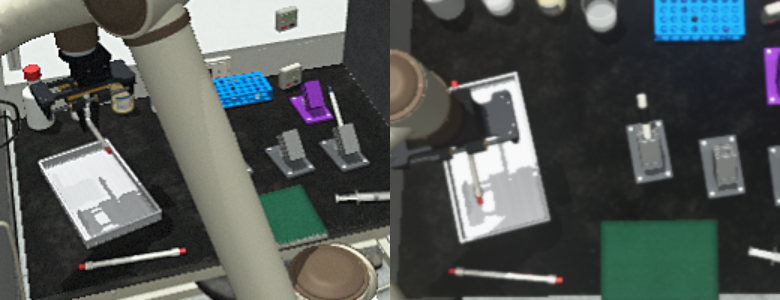

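The picture shows the column level above the tray, with red tips near top-crop (480,200) and (453,83). The marker, pen and the other objects look unmoved. I'll check the tips in the tray frame and the bystanders, then hand in.

```bash
python3 - <<'E'
from h import *
t=capture("top");h=cv2.cvtColor(t["color"],cv2.COLOR_BGR2HSV);red=cv2.inRange(h,(0,110,70),(8,255,255))|cv2.inRange(h,(172,110,70),(180,255,255))
n,_,st,ce=cv2.connectedComponentsWithStats(red);y=.2365;R=np.array([[np.cos(y),np.sin(y)],[-np.sin(y),np.cos(y)]])
for k in range(1,n):
    if st[k,4]>4: 
        P=onz(t,[ce[k]],.186)[0];print(ce[k].round(1),P.round(3),"tray",(R@(P[:2]-[.541,.277])).round(3))
a=cv2.imread("pics/top0.png");d=cv2.absdiff(a,t["color"]).max(2)
for nm,(x0,x1,y0,y1) in dict(marker=(310,342,178,242),pen=(402,434,190,260),lying=(185,270,294,312),syringe=(385,445,283,303),beaker=(275,305,108,142)).items(): print(nm,(d[y0:y1,x0:x1]>60).sum())
s=telemetry.sense();print(s["time_s"],abs(s["joint_velocities"]).max())
E
```

```text
[172.6 102.1] [0.821 0.356 0.186] tray [0.291 0.011]
[192.6 175.1] [0.634 0.299 0.186] tray [ 0.095 -0.001]
[209.4 252.9] [0.446 0.252 0.186] tray [-0.098 -0.002]
[190.6 300.4] [0.337 0.291 0.186] tray [-0.195  0.061]
[262.9 306.2] [0.322 0.125 0.186] tray [-0.248 -0.096]
marker 0
pen 0
lying 92
syringe 0
beaker 0
15.15 0.13614877632014596
```

Tips are at (±0.10, 0) in the tray frame and about 0.18 m up. The lying column's end plugs are where they were to within 0.4 px; the pixels that differ there are probably the arm's shadow.

```bash
python3 -c "
from station import order
print(order.finish_job())"
```

```text
the job is handed in; nothing more can be done
None
```

The job is handed in: the column is out of its holder and held level over the drip tray, still in the grip. The arm was at about 15 s of the 42 s allowed.

- **What I did:** I gripped the column at its middle and drew it out about 90 mm along the bore. The tool cannot tilt, so I levelled the column by pressing its lower half gently onto the top edge of its own fixed holder block. Measured wrist force at the checks after each press was under 4 N. Then I lifted it, carried it over the tray and turned it to the tray's yaw.
- **Column at the end:** The tilt is about 2°. The end plugs measured at (0.095, -0.001) and (-0.098, -0.002) m in the tray frame, at a height of about 0.18 m. The finger opening is 14 mm, matching the column's width, and the arm is still.
- **Bystanders:** The marker, pen, syringe and beaker show no change in the top view. At the lying column 92 pixels differed, but its end plugs moved less than 0.5 px, so I took that as the arm's shadow.
- **One check disagreed:** An early two-view fit put the holder mouth about 14 mm further out, because the arm's edge fell into the picture window. I rejected it in favour of the foot outline and the red tip seen in both views, and the grip confirmed that position.

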